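Seat the coin counter's keyed disc

TASK

The blue sorting disc of the coin counter is sitting high because its notch is not over the brass pin. With a fingertip push the orange stud round until the notch stands over the pin, then press the disc down on its hub until it is fully home, flush with the deck. Do not lift the disc or force it against the pin, leave the other things on the counter and the machine where they are, and take your hand away at the end.

Things in the scene. Friction and masses are not known exactly. Their poses are not given: they have to be found in the camera images.
- machine: Grey coin counter fixed to the counter, 280 mm deep (its x, from front to rear), 240 mm wide (y), flat deck at 110 mm height, a black console bar 26 mm higher along its rear edge (32 mm deep, its front face 104 mm behind the origin). A round well 136 mm across and 20 mm deep is sunk in the deck. Origin: centre of the underside; x points to the rear, z up. It stands at a different place and yaw each time.
- well (a point): Point on the axis of the well and of the disc, at deck height (110 mm above the counter), 20 mm in front of the machine's origin (its -x).
- pin (a point): Top of the fixed upright brass pin in the front of the well: 9 mm thick with a round top, its axis 60 mm from the well's axis towards the machine's front (-x), its top 0.5 mm below the deck. The raised disc covers half of it; a yellow index line on the deck points at it.
- notch (a point): Middle of the mouth of the notch in the rim of the blue disc, on its underside, 60 mm from the disc's axis. The notch is 16 mm wide and 10 mm deep, open at the rim, so it passes the pin with 3.5 mm (about 3.3 degrees) to spare either way. The disc is 120 mm across, 8 mm thick, held on a central spindle in the well; raised, its underside is level with the deck (top 8 mm above the deck); seated, its top is flush with the deck. Dark round marks are its coin pockets.
- stud (a point): Centre of the top of the orange finger stud on the disc: round, 16 mm across, 18 mm tall above the disc's top, 42 mm from the disc's axis, a quarter turn (clockwise from above) from the notch. Push its side to turn the disc.
- hub (a point): Centre of the top of the round aluminium hub cap at the middle of the disc: 30 mm across, 6 mm above the disc's top (14 mm above the deck while raised, 6 mm when seated). Press here.
- disc_turn (a joint): Angle of the disc in rad, growing anticlockwise from above: 0 (or any whole turn, 6.283) means the notch stands over the pin. Turns freely both ways, with light friction (about 0.05 N m), and stays where it is left. Starts between 0.7 and 5.58.
- disc_press (a joint): How far the disc is pressed down its spindle, in m: 0 raised (start), 0.008 fully seated, negative if pulled up. A snug fit: it stays where it is left and needs about 5 N plus a little to move down slowly; with notch and pin apart, the pin stops it after 1 to 2 mm, and it can still be turned.
- coin_stack: Bystander: stack of coins 24 mm across, 16 mm high, standing on a front corner of the machine's deck; origin at the centre of its underside.
- tape_roll: Bystander: white roll of tape 54 mm across, 20 mm high, lying flat on the counter beside the machine; origin at the centre of its underside.
- terminal: Bystander: yellow and black handheld card terminal, 170 x 80 x 45 mm, on the counter to the right; origin at the centre of its underside.
- stapler: Bystander: red stapler, 130 x 34 x 44 mm, on the counter to the right; origin at the centre of its underside.
- coin_cup: Bystander: empty clear plastic cup, 84 mm across, 75 mm high, on the counter in front and left of the machine; origin at the centre of its underside.
- marker: Bystander: white marker pen with green cap, 127 x 15 x 14 mm, lying on the counter in front of the machine; origin under its middle.
- note_pad: Bystander: pink note pad 76 x 76 x 18 mm on top of the black cash drawer (102 mm high) left of the machine; origin at the centre of its underside.

How it is judged (in metres and radians):
At the end, for the whole second after the job is handed in: The disc is pressed down at least 6.5 mm of its 8 mm, with the middle of its notch within 6 mm of the pin seen from above, and is at rest (value of joint disc_press above 0.0065 m and horizontal distance between notch and pin below 0.006 m and velocity of joint disc_press below 0.005 m/s and velocity of joint disc_turn between -0.05 and 0.05 rad/s); the robot touches nothing.
It fails at once if the disc was lifted (more than 4 mm above its starting height) (value of joint disc_press below -0.004 m).
It fails at once if the machine or its disc was forced (fingers pushing with more than 45 N) (contact force between the fingers and machine above 45 N).
It fails at once if another thing on the counter or machine was moved by more than 20 mm (distance of any of coin_stack, tape_roll, terminal, stapler, coin_cup, marker, note_pad from where it was at the start of the episode above 0.02 m).
It also fails if it takes over 48 s, if anything falls off the work surface, if the arm or the gripper's body presses on something with over 40 N, if the wrist force passes 120 N, or if a joint passes its speed limit or range.

ROBOT

A 6-joint arm with a two-finger parallel gripper is mounted at the origin on the work surface. World frame = base frame: x ahead of the robot, y to its left, z up, the work surface at z = 0. Lengths are in mm, angles in rad, forces in N, time in s.
With the tool pointing down it reaches from about 250 to 775 mm from the base axis. Payload 4 kg.
Tool frame: the origin (TCP) lies at the very end of the fingers, on their centre line; the grasp point (between the pads) lies 19 mm behind it (bot.hold_point_z is the z of the grasp point in the tool frame, in mm); z points along the fingers, y is the direction in which the jaws open and shut (so a half turn about z gives the same grasp; the last joint's range is limited). The gripper opens to 94 mm and grips with 3 to 60 N. Pads are 16 mm wide; open, the fingers measure 119 mm over their backs; the gripper's body (75 mm by 177 mm) begins 78 mm behind the grasp point.
Start: joints at [1.177, 0.087, 1.371, -0, 1.684, -0.103], TCP at [157.705, 526.925, 205.506] pointing down, gripper open.
Joint ranges: [-3.1, 3.1], [-0.76, 2.03], [0.27, 2.55], [-1.08, 4.22], [0.17, 2.65], [-2.57, 2.57]. Speed limits (rad/s): [2.79, 2.79, 3.14, 3.14, 3.14, 3.14].

INTERFACE

Orientations are given as a unit quaternion [w, x, y, z].
In Python, from workcell import bot, cams, job_done gives the robot as it stands.
- The arm moves only by the tool apply_moves, never from a script. Its argument "moves" is a list that holds one entry, the list of rows, each a list of 7 numbers: the opening in per cent of the stroke, from 0 (shut) to 100 (fully open), then the shift along the tool's x, y, z in mm, then the turn, a rotation vector about the tool's x, y, z in rad. A call has 1 to 20 rows; each row is the pose to reach, as a shift and turn from the pose commanded when the call began, along the tool's axes at that moment; what a row does not reach only later rows make up. A row lasts 1/12 s, in which the tool goes at most 41.7 mm and 7.16 degrees, less where a joint would pass 70% of its speed; a pose out of reach is approached as far as the arm can. A call with a gripper value outside its range is refused whole. The fingers move at their own pace and stop on an object; "force" is the grip in N (left out, the last holds). Time passes only in rows, so rows that repeat a pose let the fingers close. It gives the time, the measured TCP pose, the force and the opening at its end, in the units of the state.
- bot.state(): the state, without advancing time (a new reading comes with each control period).
- cams.capture(name): name is "scene" or "top" or "wrist"; returns a dict with "image" (384x512x3 uint8, blue, green, red), "fov_y" (degrees; the focal length in pixels is half the picture's height over the tangent of half this angle, whatever the lens; pixels are square), "cx", "cy" (the principal point, pixels), "k1" (the pictures are not rectified: a ray, as slopes to the right and down, at radius r is drawn at 1 + k1 r^2 times it, then the intrinsics apply), "rvec" (rotation vector, rad) and "tvec" (3), from world to camera coordinates, as OpenCV has them; the wrist camera has in their place "hand_eye" (4x4, takes a point from camera to tool coordinates, whose origin is the TCP and whose axes are the flange's). Camera axes: x right, y down, z forward; pixel columns grow to the right and rows downward; lengths in mm; the calibration is good to about 2 mm. A picture is of the moment at which its call begins: read the wrist's pose just before it. There is no depth.
- job_done(): hands the job in, once; it reports no verdict.
The state is a dict: "clock": time; "joint_pos": joint angles; "joint_velocities": joint speeds; "tau": joint torques, N m; "tool_pos": TCP position; "tool_rot": TCP orientation; "force": force on the tool from outside, world axes, zero at the start; "wrist_torque": the same for the moment, N m; "opening": finger opening in mm.
Only numpy, scipy, OpenCV 4.12 (cv2) and the standard library are available. Lean on these libraries where they do the work, as an engineer would, in place of code of your own. Each camera call takes 0.05 s, during which the arm holds its last target.

## Working session

There is one attempt and no reset: what is moved stays moved. The work goes in short steps, Python scripts to look and compute and a tool call to move; the robot and the scene stay as the last step left them, time stands still between calls to the robot, and variables do not carry over. Pictures are saved under pics/ and viewed, and the job is handed in when it is done.

Besides the shell and the picture viewer there is one more tool, called after "Request:" as name(argument=value, ...), one argument or row to a line, values as JSON. apply_moves: Moves the arm, as the interface text tells. Its arguments: {"type":"object","properties":{"moves":{"type":"array"},"force":{"type":"number"}},"required":["moves"]}

```bash
mkdir -p pics; ls; python3 - <<'E'
from workcell import bot,cams
import cv2,pickle
print(bot.state())
for n in("scene","top","wrist"):
    s=bot.state();c=cams.capture(n);c['state']=s;pickle.dump(c,open(n+'0.pkl','wb'))
    cv2.imwrite(f'pics/{n}0.png',c['image']);print({k:v for k,v in c.items() if k not in('image','state')})
E
```

```text
pics
{'clock': 0.0, 'joint_pos': array([ 1.17691082e+00,  8.79213823e-02,  1.37224578e+00,  4.17297219e-05,
        1.68357687e+00, -1.03103465e-01]), 'joint_velocities': array([-0.00019878, -0.00062803, -0.00067433, -0.00065606, -0.00078638,
        0.00042732]), 'tau': array([-6.77560638e-04, -3.40187144e+01, -3.02426291e+01,  7.17709330e-02,
        3.31425795e-02, -1.76449607e-04]), 'tool_pos': array([157.46907145, 526.41037939, 204.32684148]), 'tool_rot': array([-2.84658836e-04,  1.44876950e-01,  9.89449095e-01, -1.03755071e-03]), 'force': array([ 0.70714048, -0.44278475,  0.00659318]), 'wrist_torque': array([ 0.08294857, -0.04992217,  0.01506965]), 'opening': 94.15188748351285}
{'fov_y': 49.89358936040918, 'cx': 250.2751683377463, 'cy': 190.8839410039793, 'k1': -0.023125557712784166, 'rvec': array([ 1.78969406,  1.99352273, -0.6093275 ]), 'tvec': array([  46.85813237, -363.03356585, 1597.35487484])}
{'fov_y': 42.88030362992411, 'cx': 258.65526704788823, 'cy': 199.03690029127148, 'k1': -0.2024677993776589, 'rvec': array([ 2.17877058, -2.14536733,  0.09289319]), 'tvec': array([  -6.25945928,  483.13942614, 1434.80597314])}
{'fov_y': 71.12569023888646, 'cx': 251.78856495459843, 'cy': 193.4999049745003, 'k1': -0.05603587507984018, 'hand_eye': array([[ 2.04053476e-04, -9.58710680e-01, -2.84383174e-01,
         8.35827080e+01],
       [ 9.99998999e-01, -2.02625155e-04,  1.40061793e-03,
         1.70304631e+00],
       [-1.40041055e-03, -2.84383175e-01,  9.58709679e-01,
        -1.78838484e+02],
       [ 0.00000000e+00,  0.00000000e+00,  0.00000000e+00,
         1.00000000e+00]])}
```

View pics/scene0.png

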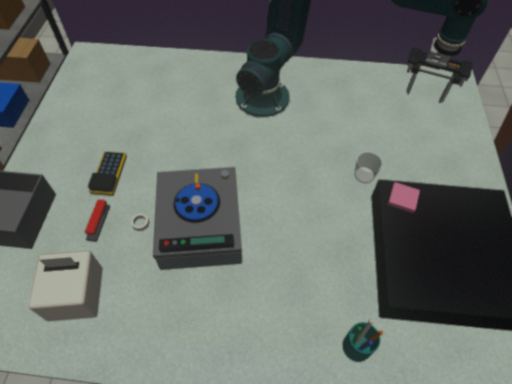

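View pics/top0.png

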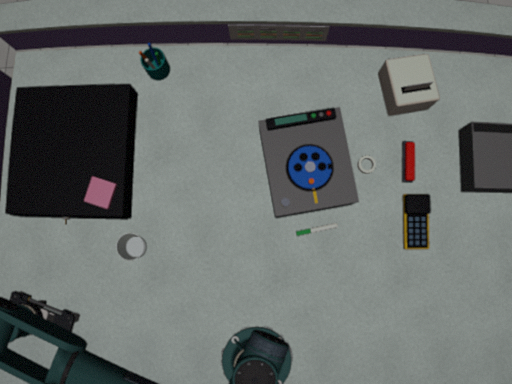

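View pics/wrist0.png

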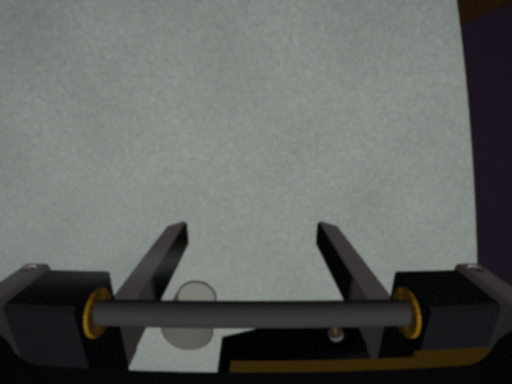

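```bash
python3 - <<'E'
import cv2
i=cv2.imread('pics/top0.png');
c=i[130:290,180:340];cv2.imwrite('pics/top0c.png',cv2.resize(c,(800,800),interpolation=cv2.INTER_CUBIC)[:600*800//600])
cv2.imwrite('pics/top0c.png',cv2.resize(i[140:260,190:350],(800,600),interpolation=cv2.INTER_CUBIC))
E
```

```text
(no output)
```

View pics/top0c.png

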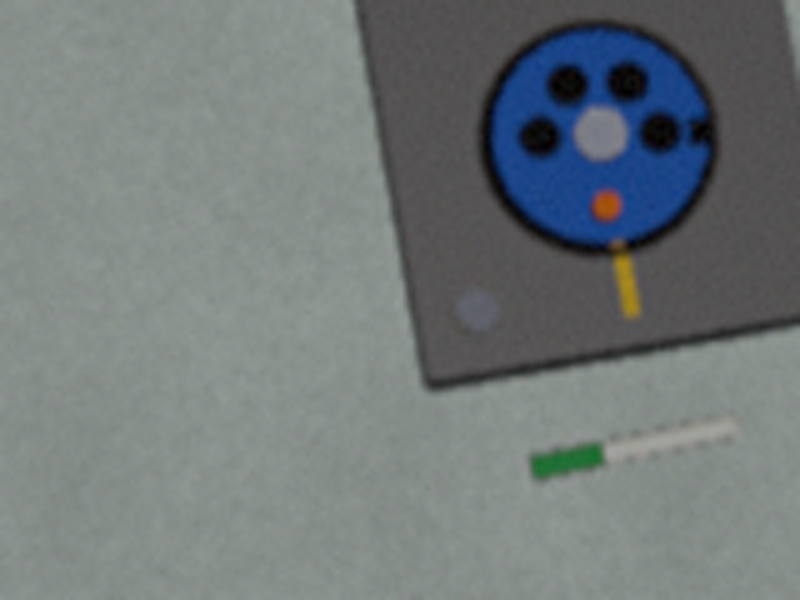

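The top view shows the notch on the right of the disc at about (330,166) and the stud in front, near the index line, at (311,181). So the disc has to turn clockwise by about 80–90°. Next I work out the positions.

```bash
cat > h.py <<'E'
import numpy as np,cv2,pickle
from scipy.spatial.transform import Rotation as R
def Rq(q): return R.from_quat([q[1],q[2],q[3],q[0]])
def cam(c):
    f=c['image'].shape[0]/2/np.tan(np.radians(c['fov_y']/2))
    if 'rvec' in c:
        Rm=cv2.Rodrigues(np.array(c['rvec']))[0];o=-Rm.T@c['tvec'];A=Rm.T
    else:
        s=c['state'];T=Rq(s['tool_rot']).as_matrix();H=c['hand_eye']
        A=T@H[:3,:3];o=T@H[:3,3]+s['tool_pos']
    return f,A,o
def ray(c,uv,z):
    f,A,o=cam(c);K=np.array([[f,0,c['cx']],[0,f,c['cy']],[0,0,1.]])
    p=cv2.undistortPoints(np.array([[uv]],float),K,np.array([c['k1'],0,0,0.]),None,None)[0,0]
    d=A@np.array([p[0],p[1],1]);return o+d*(z-o[2])/d[2]
def proj(c,P):
    f,A,o=cam(c);q=A.T@(np.array(P)-o);x=q[:2]/q[2];x=x*(1+c['k1']*(x@x));return f*x+[c['cx'],c['cy']]
E
python3 - <<'E'
from h import *
c=pickle.load(open('top0.pkl','rb'))
F=lambda u,v:(u/5+190-.4,v/5+140-.4)
for n,uv,z in[('hub',(601,133),124),('stud',(607,206),136),('notch',(702,132),118),('disc',(600,136),118),('line a',(618,250),110),('line b',(632,317),110),('corner',(430,384),110),('coin',(478,310),126)]:
    print(n,ray(c,F(*uv),z).round(1))
for n,uv in[('FL',(276,216.5)),('FR',(357.5,201)),('RR',(340,108)),('RL',(259.5,121))]: print(n,ray(c,uv,110 if n[0]=='F' else 136).round(1))
E
```

```text
hub [ 567.7 -142.3  124. ]
stud [ 524.7 -144.7  136. ]
notch [ 570.3 -200.   118. ]
disc [ 567.  -142.3  118. ]
line a [ 503.5 -153.4  110. ]
line b [ 465.7 -161.5  110. ]
corner [426.4 -48.4 110. ]
coin [466.8 -74.2 126. ]
FL [426.1 -49.5 110. ]
FR [ 473.  -279.3  110. ]
RR [ 735.  -227.3  136. ]
RL [6.927e+02 6.000e-01 1.360e+02]
```

```bash
cat >> h.py <<'E'
def rel(p0,yaw0,p,yaw):
    # yaw = world angle (rad) of tool y, tool down
    a=yaw0;ty=np.array([np.cos(a),np.sin(a),0]);tx=np.array([-np.sin(a),np.cos(a),0]);d=np.array(p)-p0
    return np.array([tx@d,ty@d,-d[2],-(yaw-yaw0)])
def yawof(s):
    y=Rq(s['tool_rot']).as_matrix()[:,1];return np.arctan2(y[1],y[0])
E
python3 - <<'E'
from h import *
print(rel([157.705,526.925,205.506],1.28,[527,-172,235],np.radians(93)).round(2))
E
```

```text
[-5.5418e+02 -5.6370e+02 -2.9490e+01 -3.4000e-01]
```

Request:
apply_moves(
  moves=[
    [[0, -200, -200, -30, 0, 0, 0], [0, -554, -564, -30, 0, 0, -0.34], [0, -554, -564, -30, 0, 0, -0.34], [0, -554, -564, -30, 0, 0, -0.34], [0, -554, -564, -30, 0, 0, -0.34], [0, -554, -564, -30, 0, 0, -0.34], [0, -554, -564, -30, 0, 0, -0.34], [0, -554, -564, -30, 0, 0, -0.34], [0, -554, -564, -30, 0, 0, -0.34], [0, -554, -564, -30, 0, 0, -0.34], [0, -554, -564, -30, 0, 0, -0.34], [0, -554, -564, -30, 0, 0, -0.34], [0, -554, -564, -30, 0, 0, -0.34], [0, -554, -564, -30, 0, 0, -0.34], [0, -554, -564, -30, 0, 0, -0.34], [0, -554, -564, -30, 0, 0, -0.34], [0, -554, -564, -30, 0, 0, -0.34], [0, -554, -564, -30, 0, 0, -0.34], [0, -554, -564, -30, 0, 0, -0.34], [0, -554, -564, -30, 0, 0, -0.34]],
  ],
)

```text
clock: 1.82
tool_pos: [528.0, -177.8, 233.2]
tool_rot: [-0.001, -0.022, 1.0, -0.001]
force: [-0.3, -0.0, -0.3]
opening: 0.5
```

```bash
python3 - <<'E'
from workcell import bot,cams
from h import *
s=bot.state();print(s['tool_pos'],yawof(s),s['joint_pos'].round(3))
c=cams.capture('wrist');c['state']=s;pickle.dump(c,open('wrist1.pkl','wb'))
cv2.imwrite('pics/wrist1.png',cv2.resize(c['image'],(800,600),interpolation=cv2.INTER_CUBIC))
s=bot.state();print(s['tool_pos'],yawof(s),s['joint_velocities'].round(3))
E
```

```text
[ 528.0493669  -177.78453366  233.23830349] 1.6144584274640696 [-4.250e-01  1.010e-01  1.301e+00 -2.000e-03  1.741e+00 -2.040e+00]
[ 527.47081287 -176.03678977  233.35849482] 1.61521407470024 [ 0.055 -0.065  0.056  0.028  0.037  0.03 ]
```

View pics/wrist1.png

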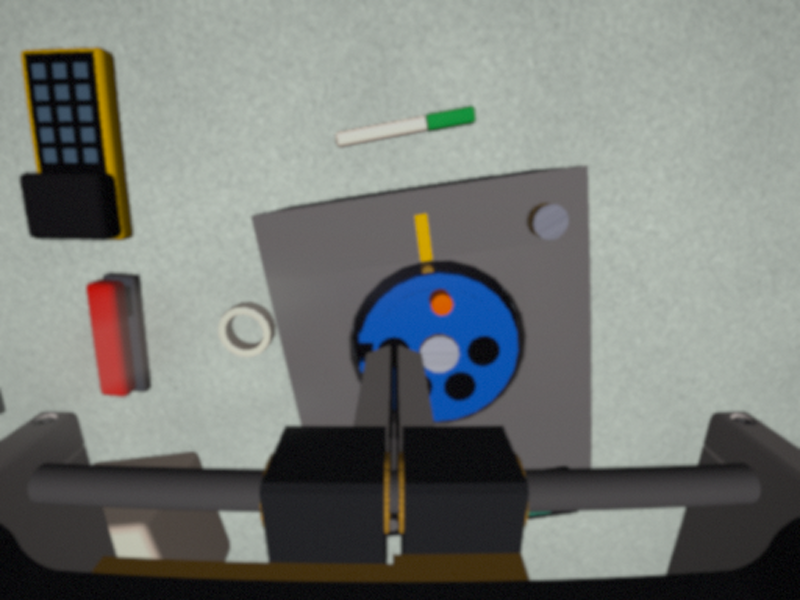

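The wrist view at /800 scale shows the stud at (442,304), the hub at (440,354), the index line from (422,214) to (427,262), the front corners at (586,168) and (253,216), and the shut fingertips at (392,347).

```bash
python3 - <<'E'
from h import *
c=pickle.load(open('wrist1.pkl','rb'));k=.64
for n,uv,z in[('hub',(440,354),124),('stud',(442,304),136),('la',(422,214),110),('lb',(427,262),110),('FL',(586,168),110),('FR',(253,216),110)]:
    print(n,ray(c,(uv[0]*k,uv[1]*k),z).round(1))
print(proj(c,c['state']['tool_pos'])/k)
E
```

```text
hub [ 568.9 -139.3  124. ]
stud [ 526.5 -142.4  136. ]
la [ 468.3 -158.1  110. ]
lb [ 502.7 -152.3  110. ]
FL [430.9 -45.5 110. ]
FR [ 474.6 -278.5  110. ]
[389.14466627 363.84723164]
```

Request:
apply_moves(
  moves=[
    [[0, 0, 0, 35, 0, 0, 0], [0, 0, 0, 70, 0, 0, 0], [0, 0, 0, 95, 0, 0, 0], [0, 0, 0, 106, 0, 0, 0], [0, 0, 0, 106, 0, 0, 0], [0, 0, 0, 106, 0, 0, 0], [0, 0, 0, 106, 0, 0, 0]],
  ],
)

```text
clock: 2.45
tool_pos: [527.9, -172.2, 132.0]
tool_rot: [0.002, -0.025, 1.0, -0.001]
force: [0.1, 0.7, 0.0]
opening: 0.5
```

```bash
python3 - <<'E'
from workcell import bot
from h import *
a=1.28;tx=np.array([-np.sin(a),np.cos(a),0]);ty=np.array([np.cos(a),np.sin(a),0])
p0=np.array([157.705,526.925,205.506])+tx*-554+ty*-564+[0,0,30-106]
s=bot.state();print(p0,s['tool_pos'],s['force'],yawof(s))
C=np.array([568.3,-140.8])
for th in np.arange(184,104,-4):
    t=np.radians(th);u=np.array([np.cos(t),np.sin(t)]);d=np.array([np.cos(t-np.pi/2),np.sin(t-np.pi/2)])
    p=C+42*u-21*d
    r=rel(p0,1.62,[*p,p0[2]],t-np.pi/2); print(th,r.round(2))
E
```

```text
[ 526.73840837 -172.23617134  129.506     ] [ 527.91178176 -172.23760734  132.02012959] [0.06436089 0.65557081 0.0304372 ] 1.620633282583083
184 [-1.5   7.49 -0.   -0.02]
180 [-0.08 10.45 -0.    0.05]
176 [ 1.14 13.49 -0.    0.12]
172 [ 2.14 16.61 -0.    0.19]
168 [ 2.92 19.79 -0.    0.26]
164 [ 3.47 23.03 -0.    0.33]
160 [ 3.8  26.29 -0.    0.4 ]
156 [ 3.9  29.56 -0.    0.47]
152 [ 3.77 32.84 -0.    0.54]
148 [ 3.41 36.1  -0.    0.61]
144 [ 2.83 39.32 -0.    0.68]
140 [ 2.02 42.5  -0.    0.75]
136 [ 1.   45.61 -0.    0.82]
132 [-0.24 48.64 -0.    0.89]
128 [-1.69 51.58 -0.    0.96]
124 [-3.35 54.41 -0.    1.03]
120 [-5.19 57.12 -0.    1.1 ]
116 [-7.22 59.7  -0.    1.17]
112 [-9.42 62.12 -0.    1.24]
108 [-11.79  64.39  -0.     1.31]
```

Request:
apply_moves(
  moves=[
    [[0, -1.5, 4, 1, 0, 0, -0.02], [0, -1.5, 7.5, 1, 0, 0, -0.02], [0, -0.1, 10.5, 1, 0, 0, 0.05], [0, 1.1, 13.5, 1, 0, 0, 0.12], [0, 2.1, 16.6, 1, 0, 0, 0.19], [0, 2.9, 19.8, 1, 0, 0, 0.26], [0, 3.5, 23, 1, 0, 0, 0.33], [0, 3.8, 26.3, 1, 0, 0, 0.4], [0, 3.9, 29.6, 1, 0, 0, 0.47], [0, 3.8, 32.8, 1, 0, 0, 0.54], [0, 3.4, 36.1, 1, 0, 0, 0.61], [0, 2.8, 39.3, 1, 0, 0, 0.68], [0, 2, 42.5, 1, 0, 0, 0.75], [0, 1, 45.6, 1, 0, 0, 0.82], [0, -0.2, 48.6, 1, 0, 0, 0.89], [0, -1.7, 51.6, 1, 0, 0, 0.96], [0, -3.4, 54.4, 1, 0, 0, 1.03], [0, -5.2, 57.1, 1, 0, 0, 1.1], [0, -7.2, 59.7, 1, 0, 0, 1.17], [0, -7.2, 59.7, 1, 0, 0, 1.17]],
  ],
)

```text
clock: 4.12
tool_pos: [532.0, -112.2, 130.1]
tool_rot: [0.002, 0.532, 0.847, 0.0]
force: [-0.8, -0.6, 1.2]
opening: 0.1
```

```bash
cat > cap.py <<'E'
import sys
from workcell import bot,cams
from h import *
n=sys.argv[1]
for w in('wrist','top'):
    s=bot.state();print(s['tool_pos'].round(1),yawof(s).round(3),s['force'].round(1))
    c=cams.capture(w);c['state']=s;pickle.dump(c,open(w+n+'.pkl','wb'))
    im=c['image'] if w=='wrist' else c['image'][130:226,250:378]
    cv2.imwrite(f'pics/{w}{n}.png',cv2.resize(im,(800,600),interpolation=cv2.INTER_CUBIC))
E
python3 cap.py 2
```

```text
[ 532.  -112.2  130.1] 0.45 [-0.8 -0.6  1.2]
[ 531.8 -112.2  129.9] 0.452 [-0.8 -1.2  1.8]
```

View pics/wrist2.png

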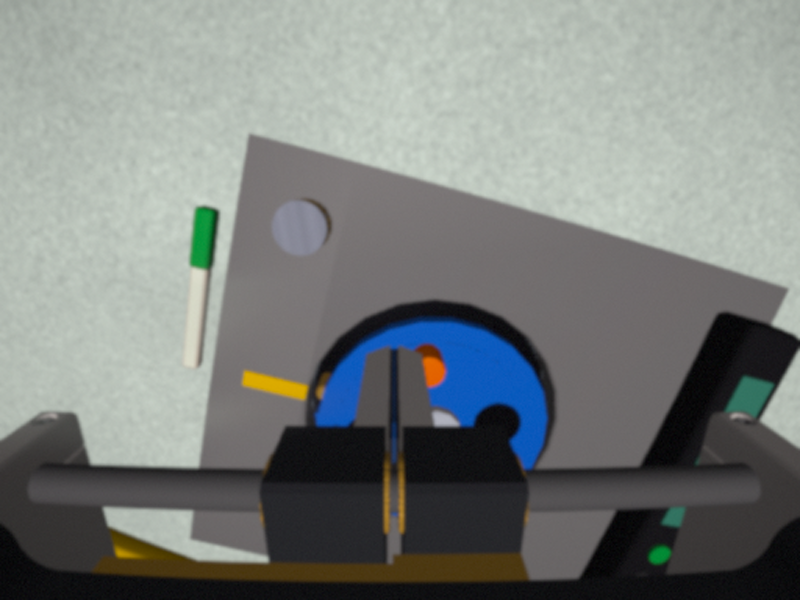

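View pics/top2.png

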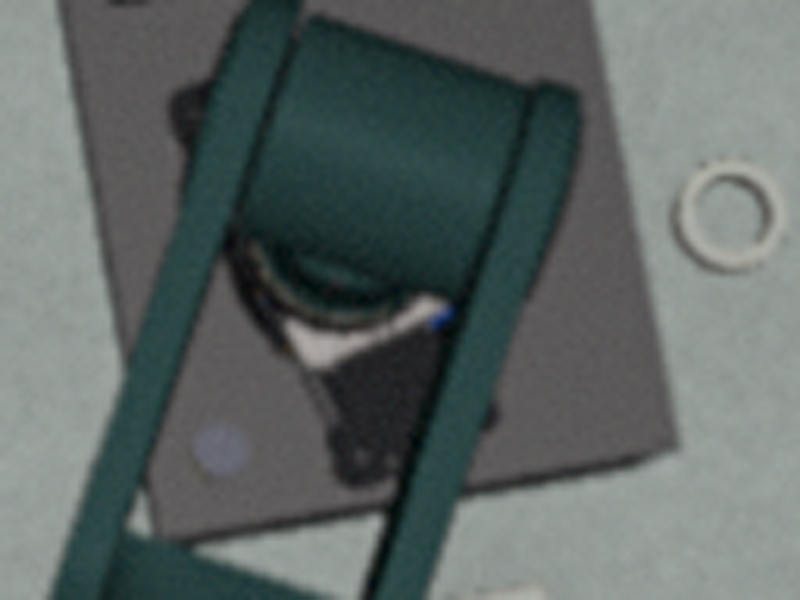

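```bash
python3 - <<'E'
from h import *
C=np.array([568.3,-140.8])
def P(th):
    t=np.radians(th);u=np.array([np.cos(t),np.sin(t)]);d=np.array([np.cos(t-np.pi/2),np.sin(t-np.pi/2)])
    return np.array([*(C+42*u-21*d),0])
for th in(112,108,106,104,102,100): print(th,rel(P(116),.454,P(th),np.radians(th-90)).round(2))
print(P(116),P(104))
from h import *
c=pickle.load(open('wrist2.pkl','rb'));print([ray(c,(x*.64,y*.64),136).round(1) for x,y in[(433,370)]])
E
```

```text
112 [ 1.36  2.98 -0.    0.07]
108 [ 2.51  6.05 -0.    0.14]
106 [ 3.01  7.61 -0.    0.17]
104 [ 3.45  9.19 -0.    0.21]
102 [ 3.83 10.79 -0.    0.24]
100 [ 4.16 12.39 -0.    0.28]
[ 531.01373686 -112.25644414    0.        ] [ 537.76307013 -105.1279393     0.        ]
[array([ 548.3, -102.4,  136. ])]
```

Request:
apply_moves(
  moves=[
    [[0, 1.4, 3, 0, 0, 0, 0.07], [0, 2.5, 6, 0, 0, 0, 0.14], [0, 3, 7.6, 0, 0, 0, 0.17], [0, 3.5, 9.2, 0, 0, 0, 0.21], [0, 3.5, 9.2, 0, 0, 0, 0.21], [0, 3.5, 9.2, 0, 0, 0, 0.21], [0, 3.5, 9.2, 0, 0, 0, 0.21], [0, 3.5, 4, 0, 0, 0, 0.21], [0, 3.5, -4, 0, 0, 0, 0.21], [0, 3.5, -15, -30, 0, 0, 0.21], [0, 3.5, -30, -70, 0, 0, 0.21], [0, 3.5, -40, -100, 0, 0, 0.21], [0, 3.5, -40, -110, 0, 0, 0.21], [0, 3.5, -40, -110, 0, 0, 0.21], [0, 3.5, -40, -110, 0, 0, 0.21], [0, 3.5, -40, -110, 0, 0, 0.21], [0, 3.5, -40, -110, 0, 0, 0.21]],
  ],
)

```text
clock: 5.63
tool_pos: [492.6, -125.9, 235.4]
tool_rot: [-0.003, 0.617, 0.787, -0.001]
force: [-0.1, -0.2, -0.1]
opening: 0.6
```

```bash
python3 cap.py 3
```

```text
[ 492.6 -125.9  235.4] 0.241 [-0.1 -0.2 -0.1]
[ 492.7 -126.   235.7] 0.24 [-0.7 -0.1 -0.7]
```

View pics/wrist3.png

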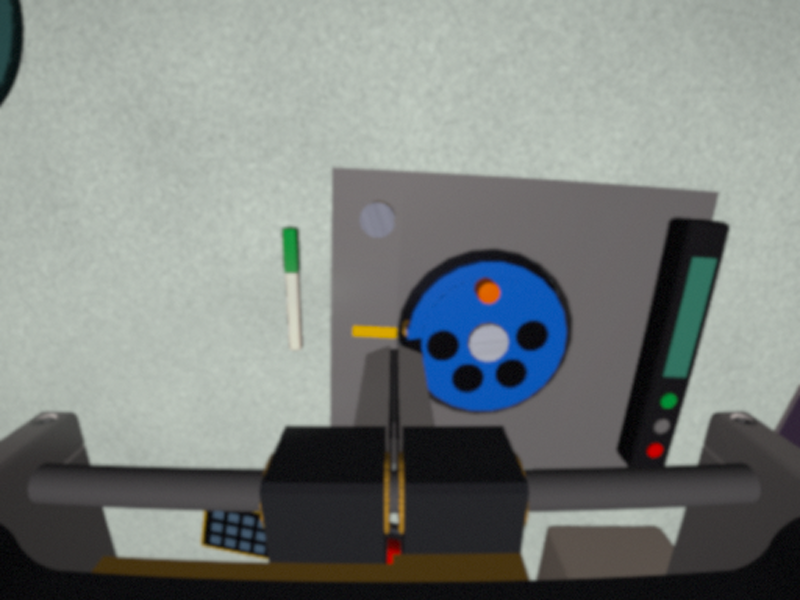

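```bash
python3 - <<'E'
from h import *
c=pickle.load(open('wrist3.pkl','rb'));k=.64
P={}
for n,uv,z in[('hub',(488,343),124),('stud',(489,293),136),('la',(352,331),110),('lb',(398,332),110),('FL',(332,168),110),('RL',(717,192),110),('FLbot',(332,427),110)]:
    P[n]=ray(c,(uv[0]*k,uv[1]*k),z);print(n,P[n].round(1))
d=lambda a,b:np.degrees(np.arctan2(*(P[b]-P[a])[[1,0]]))
print('stud',d('hub','stud'),'line',d('la','lb'),d('la','hub'),d('FL','RL'),d('FL','FLbot')+90)
x,y=int(360*k),int(240*k)
cv2.imwrite('pics/z3.png',cv2.resize(c['image'][y:y+120,x:x+150],(750,600),interpolation=cv2.INTER_CUBIC))
E
```

```text
hub [ 568.8 -140.1  124. ]
stud [ 554.5 -100.7  136. ]
la [ 468.3 -160.4  110. ]
lb [ 503.  -152.6  110. ]
FL [429.1 -45.9 110. ]
RL [702.5   7.2 110. ]
FLbot [ 470.  -247.8  110. ]
stud 110.00645021805612 line 12.564494939823545 11.405165054615656 11.008258332032185 11.437784385281219
```

View pics/z3.png

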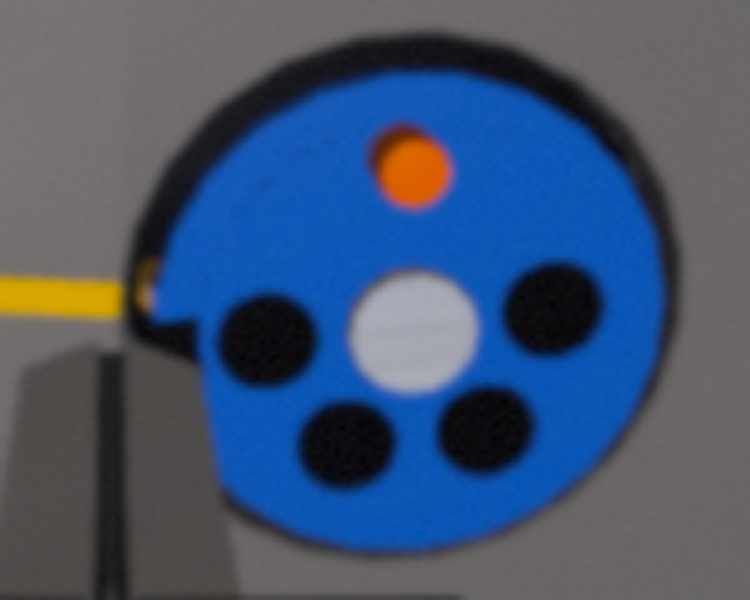

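```bash
python3 - <<'E'
from h import *
a=1.28;tx=np.array([-np.sin(a),np.cos(a),0]);ty=np.array([np.cos(a),np.sin(a),0])
p=np.array([157.705,526.925,205.506])+tx*-554+ty*-564+[0,0,30-106]
def step(p,a,r):
    tx=np.array([-np.sin(a),np.cos(a),0]);ty=np.array([np.cos(a),np.sin(a),0]);return p+tx*r[0]+ty*r[1]-[0,0,r[2]],a-r[3]
p,a=step(p,1.62,(-7.2,59.7,1,1.17));p,a=step(p,a,(3.5,-40,-110,.21));print(p,a)
C=np.array([568.7,-140.3])
def P(th,lag):
    t=np.radians(th);u=np.array([np.cos(t),np.sin(t)]);d=np.array([np.cos(t-np.pi/2),np.sin(t-np.pi/2)])
    return np.array([*(C+42*u-lag*d),128.5])
for th,l in((110,29),(110,17),(108,17),(106,17),(104,17),(103,17),(102,17),(101.5,17)): print(th,l,rel(p,a,P(th,l),np.radians(th-90)).round(2))
E
```

```text
[ 493.45315689 -126.50135664  238.506     ] 0.24000000000000019
110 29 [ 7.3000e+00  3.6410e+01  1.1001e+02 -1.1000e-01]
110 17 [ 8.6100e+00  4.8340e+01  1.1001e+02 -1.1000e-01]
108 17 [ 9.3400e+00  4.9750e+01  1.1001e+02 -7.0000e-02]
106 17 [ 1.0010e+01  5.1180e+01  1.1001e+02 -4.0000e-02]
104 17 [ 10.64  52.63 110.01  -0.  ]
103 17 [1.0930e+01 5.3360e+01 1.1001e+02 1.0000e-02]
102 17 [1.1210e+01 5.4100e+01 1.1001e+02 3.0000e-02]
101.5 17 [1.1350e+01 5.4470e+01 1.1001e+02 4.0000e-02]
```

Request:
apply_moves(
  moves=[
    [[0, 7, 25, 40, 0, 0, -0.1], [0, 7, 32, 80, 0, 0, -0.1], [0, 7, 34, 105, 0, 0, -0.1], [0, 7, 36, 110, 0, 0, -0.1], [0, 7, 36, 110, 0, 0, -0.1], [0, 7.5, 41, 110, 0, 0, -0.1], [0, 8.5, 46, 110, 0, 0, -0.1], [0, 8.6, 48.3, 110, 0, 0, -0.1], [0, 9.3, 49.8, 110, 0, 0, -0.07], [0, 10, 51.2, 110, 0, 0, -0.04], [0, 10.6, 52.6, 110, 0, 0, 0], [0, 10.9, 53.4, 110, 0, 0, 0.01], [0, 11.2, 54.1, 110, 0, 0, 0.03], [0, 11.3, 54.4, 110, 0, 0, 0.04], [0, 11.3, 54.4, 110, 0, 0, 0.04], [0, 11.3, 54.4, 110, 0, 0, 0.04], [0, 11.3, 54.4, 110, 0, 0, 0.04], [0, 11.3, 54.4, 110, 0, 0, 0.04]],
  ],
)

```text
clock: 7.23
tool_pos: [544.1, -102.9, 129.4]
tool_rot: [0.001, 0.633, 0.774, 0.0]
force: [-0.3, -0.8, 4.6]
opening: 0.4
```

Request:
apply_moves(
  moves=[
    [[0, 0, -5, 0, 0, 0, 0], [0, 0, -15, 0, 0, 0, 0], [0, 0, -30, -30, 0, 0, 0], [0, 0, -50, -60, 0, 0, 0], [0, 0, -75, -90, 0, 0, 0], [0, 0, -90, -110, 0, 0, 0], [0, 0, -90, -110, 0, 0, 0], [0, 0, -90, -110, 0, 0, 0], [0, 0, -90, -110, 0, 0, 0], [0, 0, -90, -110, 0, 0, 0]],
  ],
)

```text
clock: 8.07
tool_pos: [454.8, -119.9, 235.8]
tool_rot: [-0.002, 0.633, 0.774, -0.001]
force: [-0.2, 0.3, -0.1]
opening: 0.5
```

```bash
python3 cap.py 4; python3 - <<'E'
from h import *
c=pickle.load(open('wrist4.pkl','rb'))
print(proj(c,[568.7,-140.3,124]),proj(c,[509.9,-152,110]))
E
```

```text
[ 454.8 -119.9  235.8] 0.2 [-0.2  0.3 -0.1]
[ 454.9 -119.9  235.9] 0.201 [-0.4 -0.6 -0.4]
[342.75602995 227.8106374 ] [290.54257024 223.13116535]
```

View pics/wrist4.png

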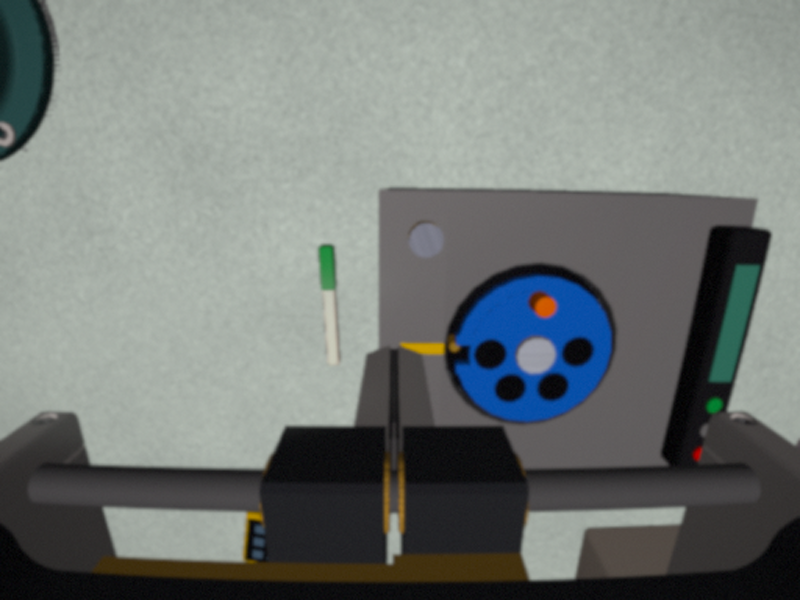

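```bash
python3 - <<'E'
from h import *
c=pickle.load(open('wrist4.pkl','rb'));k=.64
x,y=280,160
cv2.imwrite('pics/z4.png',cv2.resize(c['image'][y:y+120,x:x+150],(750,600),interpolation=cv2.INTER_CUBIC))
P={}
for n,uv,z in[('hub',(536,356),124),('stud',(545,307),136),('notch',(461,354),118),('pin',(455,347),109.5),('FL',(380,188),110),('RL',(756,199),110),('c',(400,348),110),('d',(444,349),110)]:
    P[n]=ray(c,(uv[0]*k,uv[1]*k),z);print(n,P[n].round(1))
d=lambda a,b:np.degrees(np.arctan2(*(P[b]-P[a])[[1,0]]))
print('stud',d('hub','stud'),d('FL','RL'),d('notch','hub'),d('pin','hub'),d('c','hub'))
E
```

```text
hub [ 569.  -140.3  124. ]
stud [559.  -99.1 136. ]
notch [ 514.4 -152.2  118. ]
pin [ 510.5 -150.7  109.5]
FL [429.9 -44.2 110. ]
RL [702.5   7.1 110. ]
c [ 468.4 -159.9  110. ]
d [ 502.3 -153.8  110. ]
stud 103.7747500419159 10.654702843553185 12.324088431673367 10.078725147847429 11.034647472007158
```

View pics/z4.png

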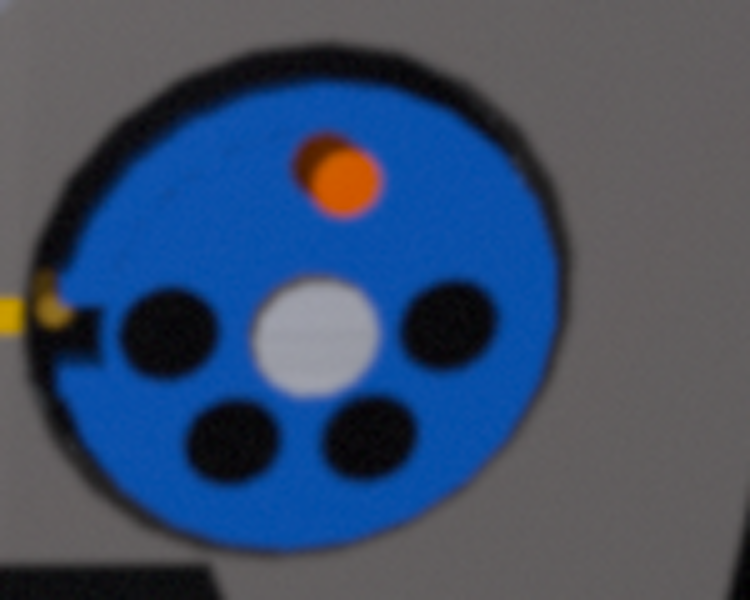

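```bash
python3 - <<'E'
from h import *
c=pickle.load(open('wrist4.pkl','rb'))
h=ray(c,(280+316/5,160+336/5),124);s=ray(c,(280+346/5,160+183/5),136)
for n,uv,z in(('in1',(100,308),118),('in2',(100,362),118),('inm',(100,335),118),('pock',(169,333),118),('pock2',(449,324),118),('pinTop',(52,308),109.5)):
    q=ray(c,(280+uv[0]/5-.4,160+uv[1]/5-.4),z)-h;print(n,q.round(1),np.hypot(*q[:2]).round(1),np.degrees(np.arctan2(-q[1],-q[0])).round(1))
print(np.degrees(np.arctan2(*(s-h)[[1,0]])))
E
```

```text
in1 [-51.  -5.  -6.] 51.2 5.6
in2 [-47.4 -18.6  -6. ] 50.9 21.4
inm [-49.2 -11.7  -6. ] 50.6 13.4
pock [-33.1  -7.9  -6. ] 34.0 13.5
pock2 [33.   7.6 -6. ] 33.9 -167.0
pinTop [-60.2 -10.4 -14.5] 61.1 9.8
103.34552984427592
```

```bash
python3 - <<'E'
from h import *
def step(p,a,r):
    tx=np.array([-np.sin(a),np.cos(a),0]);ty=np.array([np.cos(a),np.sin(a),0]);return p+tx*r[0]+ty*r[1]-[0,0,r[2]],a-r[3]
p=np.array([493.453,-126.501,238.506]);a=.24
p,a=step(p,a,(11.3,54.4,110,.04));print(p,a)
p,a=step(p,a,(0,-90,-110,0));print(p,a)
C=np.array([568.7,-140.3])
def P(th,lag):
    t=np.radians(th);u=np.array([np.cos(t),np.sin(t)]);d=np.array([np.cos(t-np.pi/2),np.sin(t-np.pi/2)])
    return np.array([*(C+42*u-lag*d),128.5])
for th,l in((103,32),(101.5,18),(100,17),(98.8,17)): print(th,l,rel(p,a,P(th,l),np.radians(th-90)).round(2))
E
```

```text
[ 543.60774615 -102.59385801  128.506     ] 0.19999999999999998
[ 455.40175415 -120.47409778  238.506     ] 0.19999999999999998
103 32 [-8.2000e-01  7.3980e+01  1.1001e+02 -3.0000e-02]
101.5 18 [ 5.0000e-02  8.9070e+01  1.1001e+02 -0.0000e+00]
100 17 [4.8000e-01 9.1180e+01 1.1001e+02 3.0000e-02]
98.8 17 [8.0000e-01 9.2070e+01 1.1001e+02 5.0000e-02]
```

Request:
apply_moves(
  moves=[
    [[0, 0, 30, 40, 0, 0, 0], [0, 0, 60, 80, 0, 0, 0], [0, 0, 74, 105, 0, 0, 0], [0, 0, 74, 110, 0, 0, 0], [0, 0, 74, 110, 0, 0, 0], [0, 0, 80, 110, 0, 0, 0], [0, 0, 86, 110, 0, 0, 0], [0, 0, 89, 110, 0, 0, 0], [0, 0.4, 90.5, 110, 0, 0, 0.02], [0, 0.7, 91.3, 110, 0, 0, 0.04], [0, 0.8, 91.8, 110, 0, 0, 0.05], [0, 0.8, 92, 110, 0, 0, 0.05], [0, 0.8, 92, 110, 0, 0, 0.05], [0, 0.8, 92, 110, 0, 0, 0.05], [0, 0.8, 92, 110, 0, 0, 0.05], [0, 0.8, 92, 110, 0, 0, 0.05]],
  ],
)

```text
clock: 9.5
tool_pos: [545.9, -101.9, 129.5]
tool_rot: [0.001, 0.652, 0.758, 0.0]
force: [-0.0, -2.6, 5.4]
opening: 0.6
```

Request:
apply_moves(
  moves=[
    [[0, 0, -5, 0, 0, 0, 0], [0, 0, -15, 0, 0, 0, 0], [0, 0, -30, -30, 0, 0, 0], [0, 0, -50, -60, 0, 0, 0], [0, 0, -75, -90, 0, 0, 0], [0, 0, -92, -110, 0, 0, 0], [0, 0, -92, -110, 0, 0, 0], [0, 0, -92, -110, 0, 0, 0], [0, 0, -92, -110, 0, 0, 0], [0, 0, -92, -110, 0, 0, 0]],
  ],
)

```text
clock: 10.33
tool_pos: [453.8, -114.6, 235.9]
tool_rot: [-0.002, 0.652, 0.758, -0.001]
force: [0.6, -0.4, -0.6]
opening: 0.5
```

```bash
python3 cap.py 5; python3 - <<'E'
from h import *
c=pickle.load(open('wrist5.pkl','rb'))
cv2.imwrite('pics/z5.png',cv2.resize(c['image'][160:280,280:430],(750,600),interpolation=cv2.INTER_CUBIC))
E
```

```text
[ 453.8 -114.6  235.9] 0.15 [ 0.6 -0.4 -0.6]
[ 454.  -114.7  235.9] 0.15 [ 0.2 -0.5 -0.4]
```

View pics/z5.png

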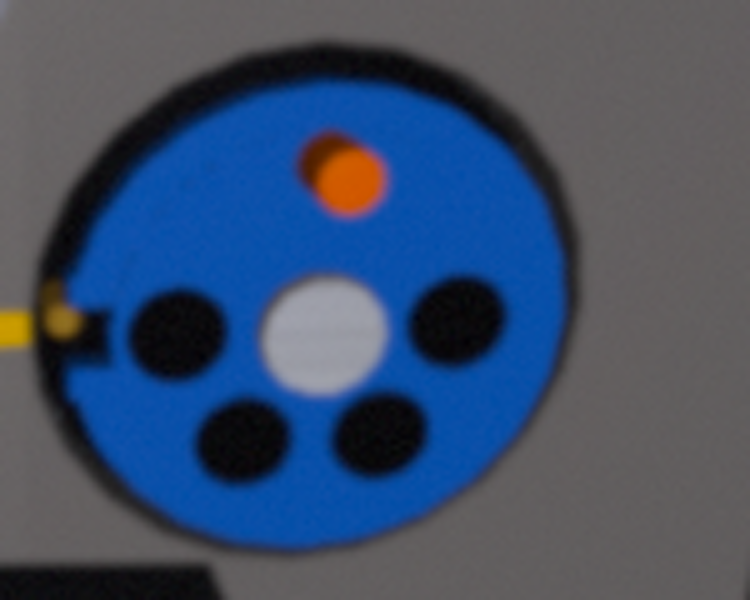

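```bash
python3 - <<'E'
from h import *
c=pickle.load(open('wrist5.pkl','rb'))
r=lambda uv,z:ray(c,(280+uv[0]/5-.4,160+uv[1]/5-.4),z)
h=r((325,336),124);s=r((351,182),136);print(h,s,np.degrees(np.arctan2(*(s-h)[[1,0]])))
for n,uv,z in(('inm',(107,337),118),('pock',(178,335),118),('pock2',(457,321),118),('pinTop',(62,323),109.5),('line',(15,329),110)):
    q=r(uv,z)-h;print(n,q.round(1),np.hypot(*q[:2]).round(1),np.degrees(np.arctan2(-q[1],-q[0])).round(1))
print(r((62,323),109.5))
E
```

```text
[ 568.40671381 -139.20298807  124.        ] [559.83308058 -98.45429595 136.        ] 101.88187362563502
inm [-49.5 -10.3  -6. ] 50.6 11.7
pock [-32.7  -7.2  -6. ] 33.5 12.4
pock2 [33.6  6.3 -6. ] 34.1 -169.4
pinTop [-59.  -11.6 -14.5] 60.2 11.2
line [-70.3 -14.7 -14. ] 71.8 11.8
[ 509.37450551 -150.84826503  109.5       ]
```

View pics/wrist5.png

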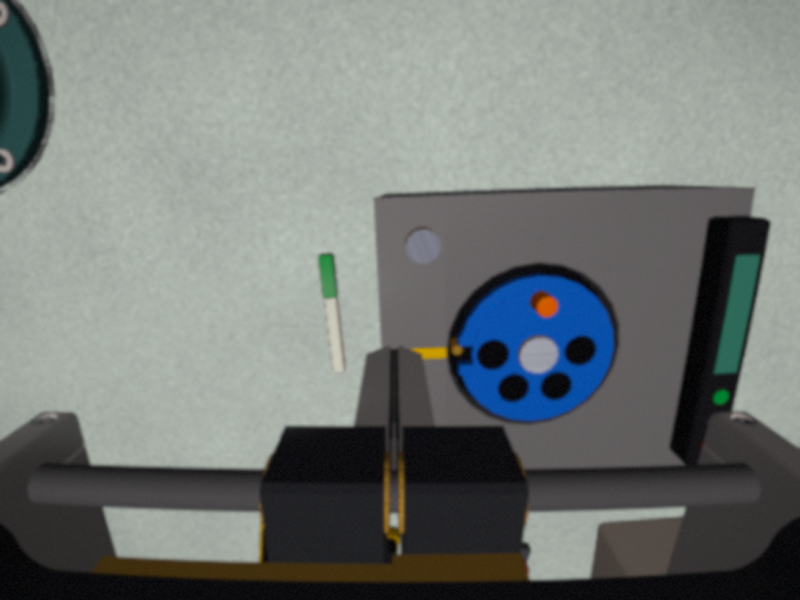

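```bash
python3 - <<'E'
from h import *
def step(p,a,r):
    tx=np.array([-np.sin(a),np.cos(a),0]);ty=np.array([np.cos(a),np.sin(a),0]);return p+tx*r[0]+ty*r[1]-[0,0,r[2]],a-r[3]
p=np.array([455.4018,-120.474,238.506]);a=.2
p,a=step(p,a,(.8,92,110,.05));p,a=step(p,a,(0,-92,-110,0));print(p,a)
print(rel(p,a,[568.6,-139.8,126],a))
E
```

```text
[ 454.44205053 -115.16067649  238.506     ] 0.15000000000000002
[-41.42220124 109.19402427 112.506       -0.        ]
```

Request:
apply_moves(
  moves=[
    [[0, -15, 40, 0, 0, 0, 0], [0, -30, 80, 0, 0, 0, 0], [0, -41.4, 109.2, 20, 0, 0, 0], [0, -41.4, 109.2, 50, 0, 0, 0], [0, -41.4, 109.2, 80, 0, 0, 0], [0, -41.4, 109.2, 95, 0, 0, 0], [0, -41.4, 109.2, 103, 0, 0, 0], [0, -41.4, 109.2, 103, 0, 0, 0], [0, -41.4, 109.2, 103, 0, 0, 0], [0, -41.4, 109.2, 103, 0, 0, 0], [0, -41.4, 109.2, 103, 0, 0, 0]],
  ],
)

```text
clock: 11.35
tool_pos: [569.7, -140.1, 137.7]
tool_rot: [0.002, 0.652, 0.758, 0.001]
force: [-0.9, 0.6, -0.5]
opening: 0.4
```

Request:
apply_moves(
  moves=[
    [[0, 0, 0, 2, 0, 0, 0], [0, 0, 0, 4, 0, 0, 0], [0, 0, 0, 6, 0, 0, 0], [0, 0, 0, 7, 0, 0, 0], [0, 0, 0, 8, 0, 0, 0], [0, 0, 0, 9, 0, 0, 0], [0, 0, 0, 10, 0, 0, 0], [0, 0, 0, 11, 0, 0, 0], [0, 0, 0, 12, 0, 0, 0], [0, 0, 0, 13, 0, 0, 0], [0, 0, 0, 13, 0, 0, 0], [0, 0, 0, 13, 0, 0, 0]],
  ],
)

```text
clock: 12.35
tool_pos: [568.7, -139.8, 123.2]
tool_rot: [0.0, 0.652, 0.758, 0.0]
force: [-1.3, 0.4, 5.4]
opening: 0.5
```

Request:
apply_moves(
  moves=[
    [[0, 0, 0, 0.7, 0, 0, 0], [0, 0, 0, 1.4, 0, 0, 0], [0, 0, 0, 2.1, 0, 0, 0], [0, 0, 0, 2.8, 0, 0, 0], [0, 0, 0, 3.5, 0, 0, 0], [0, 0, 0, 4, 0, 0, 0], [0, 0, 0, 4, 0, 0, 0], [0, 0, 0, 4, 0, 0, 0]],
  ],
)

```text
clock: 13.02
tool_pos: [568.7, -139.8, 119.0]
tool_rot: [0.0, 0.652, 0.758, 0.0]
force: [-2.2, 1.3, 4.6]
opening: 0.1
```

Request:
apply_moves(
  moves=[
    [[0, 0, 0, 0.6, 0, 0, 0], [0, 0, 0, 1.2, 0, 0, 0], [0, 0, 0, 1.8, 0, 0, 0], [0, 0, 0, 2.4, 0, 0, 0], [0, 0, 0, 3, 0, 0, 0], [0, 0, 0, 3.5, 0, 0, 0], [0, 0, 0, 3.5, 0, 0, 0], [0, 0, 0, 3.5, 0, 0, 0]],
  ],
)

```text
clock: 13.68
tool_pos: [568.7, -139.8, 116.1]
tool_rot: [0.0, 0.652, 0.758, 0.0]
force: [-3.1, 1.6, 7.9]
opening: 0.5
```

Force is starting to rise at about 116, which is where the seated hub top should be. I'll press a little further to confirm it has bottomed.

Request:
apply_moves(
  moves=[
    [[0, 0, 0, 0.4, 0, 0, 0], [0, 0, 0, 0.8, 0, 0, 0], [0, 0, 0, 1.2, 0, 0, 0], [0, 0, 0, 1.2, 0, 0, 0], [0, 0, 0, 1.2, 0, 0, 0]],
  ],
)

```text
clock: 14.1
tool_pos: [568.7, -139.8, 116.1]
tool_rot: [0.001, 0.652, 0.758, 0.0]
force: [-5.2, 1.0, 11.6]
opening: 0.4
```

Request:
apply_moves(
  moves=[
    [[0, 0, 0, -2, 0, 0, 0], [0, 0, 0, -6, 0, 0, 0], [0, 0, 0, -20, 0, 0, 0], [0, 0, 0, -50, 0, 0, 0], [0, 0, 0, -80, 0, 0, 0], [0, 20, -60, -120, 0, 0, 0], [0, 41, -109, -122, 0, 0, 0], [0, 41, -109, -122, 0, 0, 0], [0, 41, -109, -122, 0, 0, 0], [0, 41, -109, -122, 0, 0, 0], [0, 41, -109, -122, 0, 0, 0], [0, 41, -109, -122, 0, 0, 0]],
  ],
)

```text
clock: 15.1
tool_pos: [455.5, -115.7, 234.6]
tool_rot: [-0.001, 0.652, 0.758, -0.0]
force: [-0.0, 1.7, 0.2]
opening: 0.3
```

```bash
python3 cap.py 6; python3 - <<'E'
from h import *
c=pickle.load(open('wrist6.pkl','rb'))
cv2.imwrite('pics/z6.png',cv2.resize(c['image'][160:280,280:430],(750,600),interpolation=cv2.INTER_CUBIC))
E
```

```text
[ 455.5 -115.7  234.6] 0.15 [-0.   1.7  0.2]
[ 455.5 -115.8  234.5] 0.15 [-0.5 -0.2 -0.5]
```

View pics/z6.png

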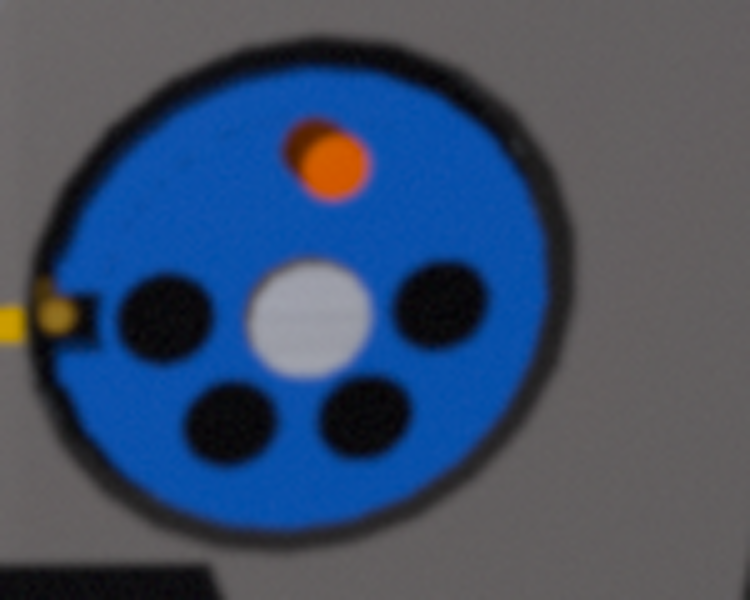

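View pics/wrist6.png

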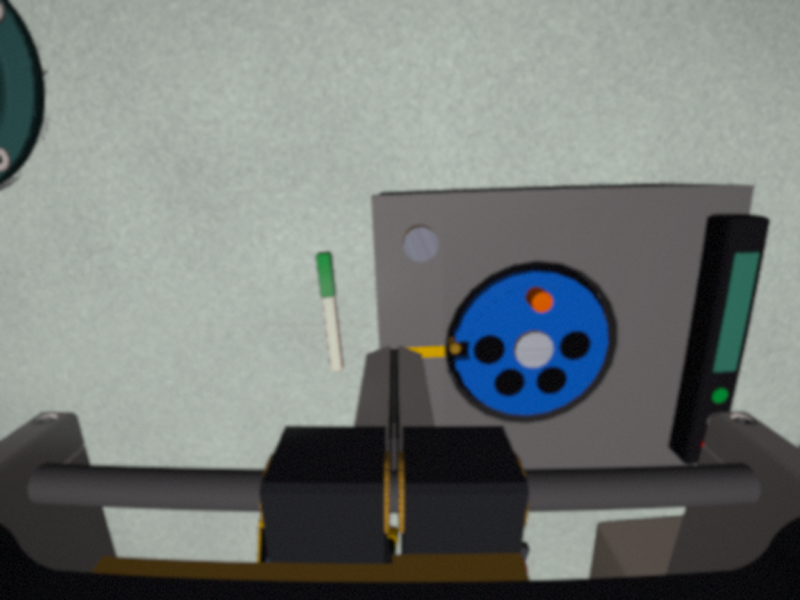

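The disc now sits concentric in the well with an even dark gap all round. The pin at (55,316) in the crop stands in the mouth of the notch, and the hand is clear.

```bash
python3 - <<'E'
from workcell import job_done
print(job_done())
E
```

```text
the job is handed in; nothing more can be done
None
```

I turned the disc clockwise by about 81° by pushing the orange stud with the closed fingertips, in three pushes with a camera look after each. I then pressed the hub down and lifted the hand about 120 mm clear. The job is handed in; it gave no verdict.

- **Alignment:** before pressing, the last picture put the notch within about 1° of the pin (roughly 11.7–12.4° against 11.2°). The limit is 3.3°.
- **Seating:** the disc went down at about 5 N, without stopping at the pin, from about 124 mm to 116.1 mm. It then held there as the force rose to about 12 N; 116 mm is the height given for the hub when seated. Afterwards the wrist picture showed the disc level in the well, with the pin in the notch.
- **Other things:** the coin stack and marker look unmoved in the last wrist picture. I did not look at the remaining items again one by one, but the hand stayed away from them.
- **Disagreements:**
  - The stud stopped 2–6° short of the angle I commanded on the first pushes, probably because the fingertips are narrower than I assumed; I corrected this from the pictures.
  - The vertical force read about 5 N during the last two pushes. I did not explain it, but the disc still looked raised afterwards.

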